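Turn the cover plate over with the lifter

ROBOT

A 6-joint arm with a two-finger parallel gripper is mounted at the origin on a cart in front of the work surface, level with it; the furniture and walls round the work are solid. World frame = base frame: x ahead of the robot, y to its left, z up, the work surface at z = 0. Lengths are in m, angles in rad, forces in N, time in s.
With the tool pointing down it reaches from about 0.325 to 0.75 m from the base axis. Payload 7.6 kg.
Tool frame: the origin (TCP) lies on the mounting face of the last link; the fingertips stand 173 mm ahead of it and the grasp point (between the pads) lies 155 mm ahead of it; y points along the fingers, z is the direction in which the jaws open and shut, and the axes are right-handed (so a half turn about y gives the same grasp; the last joint's range is limited). The gripper opens to 85 mm and grips with 20 to 120 N. Pads are 22 mm wide; open, the fingers measure 114 mm over their backs; the gripper's body (76 mm by 85 mm) begins 54 mm behind the grasp point. The pads swing forward as they close: fully open they stand 13 mm farther back than shut.
Start: joints at [-1.236, 0.052, 1.401, -0, 1.689, -0.07], TCP at [0.207, -0.483, 0.405] pointing down, gripper open.
Joint ranges: [-2.9, 2.9], [-0.91, 2.17], [0.12, 2.37], [-1.06, 4.2], [0.26, 2.73], [-2.93, 2.93]. Speed limits (rad/s): [2.57, 2.57, 3.01, 3.14, 3.14, 3.14].

INTERFACE

Orientations are given as [roll, pitch, yaw] about the fixed x, y, z axes, in that order (R = Rz(yaw) Ry(pitch) Rx(roll)).
In Python, from rig import env gives the robot as it stands.
- The arm moves only by the tool apply_moves, never from a script. Its argument "moves" is a list of rows, each a list of 5 numbers: the opening in per cent of the stroke, from 0 (shut) to 100 (fully open), then the shift along the world's x, y, z in units of 60 mm (1.0 is 60 mm), then the turn about the world's z in units of 8 degrees (1.0 is 8 degrees). In form: [[grip, tx, ty, tz, twist], ...]. A call has 1 to 12 rows; each row shifts and turns the commanded pose from where the row before left it; what a row does not reach is not made up. A row lasts 1/8 s, in which the tool goes at most 62.5 mm and 10.7 degrees, less where a joint would pass 70% of its speed; a pose out of reach is approached as far as the arm can. A call is refused whole if a number of a shift passes 1 or a number of a turn 1, either way. A call with a gripper value outside its range is refused whole. The fingers move at their own pace and stop on an object; the grip force is fixed at half the most. Time passes only in rows, so rows that do not move let the fingers close. It gives the time, the measured TCP pose, the force and the opening at its end, in the units of the state.
- env.sense(): the state, without advancing time (a new reading comes with each control period).
- env.capture(name): name is "scene" or "top"; returns the picture (384x512x3 uint8, blue, green, red); there is no depth.
- env.camera_info(name): a dict with "fx", "fy", "cx", "cy" (pixels), "k1" (the pictures are not rectified: a ray, as slopes to the right and down, at radius r is drawn at 1 + k1 r^2 times it, then the intrinsics apply), "R" (3x3) and "t" (3): a world point X has camera coordinates R X + t. Camera axes: x right, y down, z forward; pixel columns grow to the right and rows downward; lengths in m; the calibration is good to about 2 mm. A picture is of the moment at which its call begins. camera_info takes no time and is no camera call.
- env.close_job(): hands the job in, once; it reports no verdict.
The state is a dict: "t": time; "joint_positions": joint angles; "qd": joint speeds; "joint_efforts": joint torques, N m; "position": TCP position; "orientation": TCP orientation; "force": force on the tool from outside, world axes, zero at the start; "ft_torque": the same for the moment, N m; "grip_width": finger opening in m.
Only numpy, scipy, OpenCV 4.12 (cv2) and the standard library are available. Lean on these libraries where they do the work, as an engineer would, in place of code of your own. Each camera call takes 0.05 s, during which the arm holds its last target. There are 200 camera calls.

TASK

Take the flat lifter by its wooden handle, slide its toe along the tray of the turning fixture under the lip of the steel plate, and lever the plate over the step so that it lands upside down on the cork bed; then push it with the lifter until its edge is flush against the end stop, about midway across, and lay the lifter back on the bench the way it lay, clear of the fixture. Feel your way gently: never press the lifter on the fixture with 10 N or push the plate with 20 N, keep the gripper and arm off the plate, never let the plate leave the fixture, and leave the tin, the spool and the loupe where they are.

Things in the scene. Friction and masses are not known exactly. Their poses are not given: they have to be found in the camera images.
- fixture: Turning fixture fixed to the bench, 205 x 100 mm: a low dark steel tray, then an 8 mm step up to a cork-faced bed with an end stop. Origin at bench height on the step line, mid-width; x = turning direction (tray to bed), y across, z up. Two aluminium guide rails 6 mm high stand on the tray floor, x = -63 to -5 mm, inner faces at y = +-36 mm.
- step (a point): Foot of the upright step face (x = 0), mid-width, at tray floor height, 14 mm over the bench. The flat tray floor reaches 105 mm back from here (-x) and is open at that end. The step's top, 22 mm over the bench, is level with the cork bed.
- end_stop (a point): Mid-width of the end stop's face, at the level of the cork. Aluminium bar 90 mm wide, 9 mm high. The flat, hard cork bed, 22 mm over the bench, lies between step and stop, 95 mm long. Axes as the fixture's.
- home (a point): Where the plate's origin lies when the plate is turned over on the cork bed, flush with the end stop and in mid-width: 60 mm beyond the step, 29 mm over the bench. Axes as the fixture's.
- plate: Plain steel cover plate, 120 to 240 g: flange 70 (x) x 64 (y) x 3 mm with a raised land 54 x 48 x 4 mm centred on one face, 7 mm in all. Origin at the centre of the land's outer face; z points from land to flange: up at the start (land down in the tray), down when turned over. Its x is about the fixture's x; its far flange edge starts 1 to 8 mm short of the step. It slides easily.
- plate_lip (a point): Middle of the plate's near (-x) flange edge, on the lip's underside. The flange overhangs the land by 8 mm all round, at the start 4 mm above the tray floor. Lifted by this lip, the plate tips about its far edge, in the corner at the foot of the step, and just past upright falls onto the cork by itself; an edge then overhangs the step by up to about 8 mm.
- lifter: The lifter, about 85 g: wooden handle with a brass ferrule, a stiff steel blade with a flat toe. Origin at the centre of the handle's underside; x points to the toe, y across, z up. Handle x = -45 to 45, y = +-8, z = 0 to 30 mm; starts lying on its underside, toe roughly towards the fixture. Toe: x = 100 to 122, 24 mm wide, 2 mm thick; the 20 mm wide blade slopes up from it to x = 44, 11 mm higher.
- lifter_ferrule (a point): Centre of the lifter's ferrule, 43 mm ahead of its origin, 16 mm up. The blade is clamped tight in it, higher or lower each time, toe always parallel to the handle's underside: with the lifter lying on the bench the toe's underside is anywhere from 1 to 10 mm above the bench. The poses do not tell how high; feel for the tray floor.
- round_tin: Bystander: round lidded brass tin, 60 mm wide, 27 mm high, origin at the centre of its underside. Loose.
- spool: Bystander: pale grey metal solder spool, 60 mm wide, 32 mm high, origin at the centre of its underside. Loose.
- loupe_by: Bystander: small folding loupe, 24 x 36 x 17 mm, origin at the centre of its underside. Loose.
Not all that is in view belongs to the job. What is meant by the plate is not turquoise or yellow, and is the larger of those in its own colour.

How it is judged:
On the way, in this order (a step that is already met when the one before it is completed fails the run):
1. the lifter's toe bears on the plate from below and has tipped it up, between 30 and 80 degrees, with the plate's far edge still in the tray (angle between plate's own z axis and vertical between 0.52 and 1.4 rad and contact force between lifter and plate above 0.05 N and x of plate in the frame of fixture below 0.01 m), for 0.1 s.
2. the plate lies turned over, flat on the cork bed (angle between plate's own z axis and vertical above 3.05 rad and linear speed of plate below 0.03 m/s and x of plate in the frame of fixture above 0.01 m and z of plate in the frame of fixture between 0.025 and 0.033 m), for 0.2 s.
At the end, for the whole second after the job is handed in: The plate lies turned over (land up), flat on the cork bed, its flange edge flush with the end stop (within 2.5 mm and 0.05 rad) and within 12 mm of mid-width, at rest; the lifter lies upright on its underside on the bench, touching neither fixture nor plate, at rest (angle between plate's own z axis and vertical above 3.08 rad and x of plate in the frame of home between -0.0025 and 0.0025 m and y of plate in the frame of home between -0.012 and 0.012 m and z of plate in the frame of home between -0.003 and 0.003 m and angle between the x axis of plate and the x axis of fixture, either way round below 0.05 rad and linear speed of each of plate, lifter below 0.01 m/s and contact force between lifter and plate below 0.05 N and contact force between lifter and fixture below 0.05 N and height (world z) of lifter between -0.006 and 0.006 m and angle between lifter's own z axis and vertical below 0.1 rad).
It fails at once if the lifter presses or strikes the fixture with more than 10 N (contact force between lifter and fixture above 10 N).
It fails at once if the lifter pushes or pries the plate with more than 20 N (contact force between lifter and plate above 20 N).
It fails at once if the fingers or the arm touch the plate (contact force between any of the fingers, the arm and plate above 0.2 N).
It fails at once if the plate leaves the fixture (z of plate in the frame of fixture below 0.01 m or y of plate in the frame of fixture above 0.03 m or y of plate in the frame of fixture below -0.03 m or z of plate in the frame of fixture above 0.11 m).
It fails at once if a bystander is moved more than 20 mm (distance of any of round_tin, spool, loupe_by from where it was at the start of the episode above 0.02 m).
It also fails if it takes over 72 s, if anything falls off the work surface, if the arm or the gripper's body presses on something with over 40 N, if the wrist force passes 120 N, or if a joint passes its speed limit or range.

## Working session

There is one attempt and no reset: what is moved stays moved. The work goes in short steps, Python scripts to look and compute and a tool call to move; the robot and the scene stay as the last step left them, time stands still between calls to the robot, and variables do not carry over. Pictures are saved under pics/ and viewed, about 8 in all and at most 12, crops included, and the job is handed in when it is done.

Besides the shell and the picture viewer there is one more tool, called after ">>>" in YAML: its name, and indented under it one key for each argument. apply_moves: Moves the arm, as the interface text tells. Its arguments: {"type":"object","properties":{"moves":{"type":"array","items":{"type":"array","items":{"type":"number"}}}},"required":["moves"]}

```bash
ls; mkdir -p pics; python3 - <<'E'
from rig import env
import cv2,json,numpy as np
for n in("scene","top"):
    im=env.capture(n); cv2.imwrite(f"pics/{n}0.png",im)
    c=env.camera_info(n); print(n,{k:(np.round(v,4).tolist()) for k,v in c.items()})
print(env.sense())
a=cv2.imread("pics/scene0.png");b=cv2.imread("pics/top0.png")
E
```

```text
pics
scene {'fx': 418.7759, 'fy': 418.7759, 'cx': 255.928, 'cy': 187.8857, 'k1': 0.0443, 'R': [[-0.7104, -0.7037, -0.0118], [-0.3965, 0.414, -0.8194], [0.5815, -0.5774, -0.5731]], 't': [0.3853, 0.3023, 1.1336]}
top {'fx': 364.7052, 'fy': 364.7052, 'cx': 255.5841, 'cy': 188.9711, 'k1': -0.0948, 'R': [[0.0175, -0.9998, 0.0083], [-0.9904, -0.0185, -0.1368], [0.1369, -0.0059, -0.9906]], 't': [-0.0677, 0.5966, 0.9438]}
{'t': 0.1, 'joint_positions': array([-1.23627057e+00,  5.27695845e-02,  1.40162925e+00,  2.38455943e-06,
        1.68861385e+00, -7.02922255e-02]), 'qd': array([ 0.00017658, -0.00144682, -0.00289015, -0.00077384,  0.00040198,
       -0.00108545]), 'joint_efforts': array([ 9.60248726e-04, -3.82578886e+01, -3.60985708e+01, -1.14627915e-04,
        4.73854525e-03, -1.73091689e-05]), 'position': array([ 0.20678762, -0.4825284 ,  0.40395562]), 'orientation': array([-1.57221268e+00,  1.02097206e-04, -2.73677446e+00]), 'force': array([ 0.11176603,  0.11249819, -0.57101725]), 'ft_torque': array([ 0.02160181, -0.00486693,  0.04309034]), 'grip_width': 0.0856675482078638}
```

View pics/top0.png

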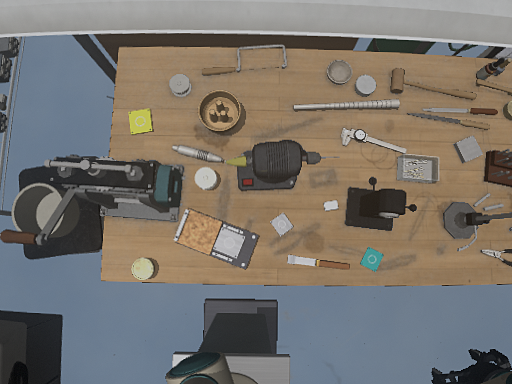

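View pics/scene0.png

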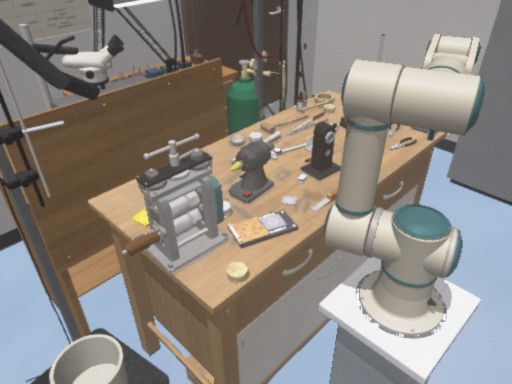

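The top view shows the fixture at about (215,238), with cork to the left and the tray and plate to the right. The lifter is at (320,263), toe left. Possible plates are the grey one in the fixture tray at (230,243), a smaller grey one at (283,224), a grey square at (470,149), turquoise at (372,260) and yellow at (140,121). I choose the one in the tray and check it in a crop.

```bash
cat > h.py <<'E'
import numpy as np,cv2
from rig import env
def cam(n):
    c=env.camera_info(n);return c,np.array(c["R"]),np.array(c["t"])
def ray(n,u,v):
    c,R,t=cam(n);K=np.array([[c["fx"],0,c["cx"]],[0,c["fy"],c["cy"]],[0,0,1]])
    # division by 1+k1 r^2 iterated
    d=np.array([(u-c["cx"])/c["fx"],(v-c["cy"])/c["fy"]]);s=d.copy()
    for _ in range(20): s=d/(1+c["k1"]*(s@s))
    return -R.T@t, R.T@np.array([s[0],s[1],1])
def onz(n,u,v,z):
    o,d=ray(n,u,v);return o+d*(z-o[2])/d[2]
def proj(n,X):
    c,R,t=cam(n);p=R@np.array(X)+t;s=p[:2]/p[2];s=s*(1+c["k1"]*(s@s))
    return np.array([c["fx"]*s[0]+c["cx"],c["fy"]*s[1]+c["cy"]])
E
python3 - <<'E'
import cv2,numpy as np
a=cv2.imread("pics/top0.png")[195:285,165:395];b=cv2.imread("pics/scene0.png")[170:260,200:350]
A=cv2.resize(a,(690,270),interpolation=cv2.INTER_CUBIC)
A=cv2.resize(a,(782,306),interpolation=cv2.INTER_CUBIC)
B=cv2.resize(b,(488,293),interpolation=cv2.INTER_CUBIC)
C=np.zeros((600,782,3),np.uint8);C[:306]=A;C[306:599,:488]=B;cv2.imwrite("pics/crop1.png",C)
E
```

```text
(no output)
```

View pics/crop1.png

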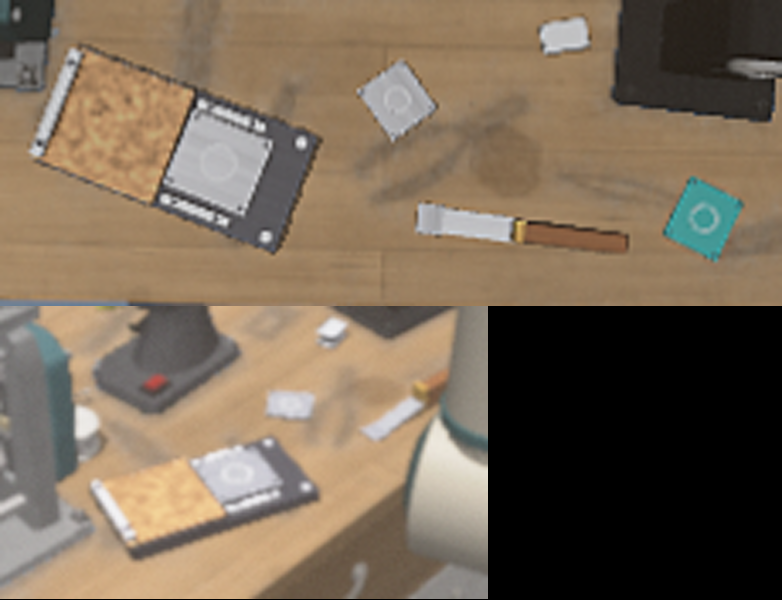

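The crop confirms the choice. The plate in the tray is large and grey with rails either side, with corners near crop (193,105), (272,145), (240,215) and (163,183). The lifter's toe end is at crop (418,218), its ferrule at (520,230) and its handle end at (628,242).

```bash
python3 - <<'E'
from h import *
P=lambda u,v,z:onz("top",165+(u+.5)/3.4-.5,195+(v+.5)/3.4-.5,z)
im=cv2.imread("pics/top0.png");hsv=cv2.cvtColor(im,cv2.COLOR_BGR2HSV).astype(int)
# fixture corners
tb=[P(322,138,.014),P(276,252,.014)]
st=[P(199,91,.022),P(156,203,.022)]
sp=[P(78,45,.026),P(31,155,.026)]
for k,v in dict(tb=tb,st=st,sp=sp).items(): print(k,np.round(v,4).tolist(),'w',np.linalg.norm(v[0]-v[1]).round(4))
m=lambda v:(v[0]+v[1])/2
print('len tray',np.linalg.norm((m(tb)-m(st))[:2]),'bed',np.linalg.norm((m(sp)-m(st))[:2]))
d=m(sp)-m(tb);print('yaw',np.degrees(np.arctan2(d[1],d[0])))
for v in (tb,st,sp):
    w=v[0]-v[1];print('yaw by cross',np.degrees(np.arctan2(w[1],w[0]))+90)
pl=[P(193,105,.021),P(272,145,.021),P(240,215,.021),P(163,183,.021)]
print('plate',np.round(np.mean(pl,0),4),[round(float(np.linalg.norm(pl[i]-pl[(i+1)%4])),4) for i in range(4)])
# lifter by mask
sub=np.zeros(im.shape[:2],bool);sub[248:276,280:360]=1
H,S,V=hsv[...,0],hsv[...,1],hsv[...,2]
hd=sub&(V<150)&(S>110)&(H<15)
bl=sub&(S<60)
print('n',hd.sum(),bl.sum())
for nm,mk,z in(('handle',hd,.03),('blade',bl,.01)):
    ys,xs=np.nonzero(mk);c,_,ang=cv2.minAreaRect(np.c_[xs,ys].astype(np.float32)),0,0
    print(nm,c,'centroid',np.round(onz("top",xs.mean(),ys.mean(),z),4),xs.min(),xs.max())
    X=np.array([onz("top",x,y,z)[:2] for x,y in zip(xs,ys)]);mu=X.mean(0);u,s,vt=np.linalg.svd(X-mu);a=(X-mu)@vt[0]
    print('  dir',np.degrees(np.arctan2(vt[0,1],vt[0,0])),'ext',a.min(),a.max(), 'mid',mu+vt[0]*(a.min()+a.max())/2)
print('ferr',P(520,230,.022),'toe',P(418,218,.006),'end',P(628,242,.03))
for n,u,v,z in (('spool?',205,178,.032),('tin?',143,268,.027),('loupe?',331,205,.017)): print(n,onz("top",u,v,z))
E
```

```text
tb [[0.474, -0.0696, 0.014], [0.383, -0.0344, 0.014]] w 0.0976
st [[0.5096, 0.0297, 0.022], [0.4201, 0.0614, 0.022]] w 0.0949
sp [[0.5442, 0.1277, 0.026], [0.4558, 0.1618, 0.026]] w 0.0948
len tray 0.1040834040990867 bed 0.1052437801602697
yaw 70.02770045106914
yaw by cross 68.90335227576325
yaw by cross 70.48188068385417
yaw by cross 68.91708529318221
plate [0.4535 0.0139 0.021 ] [0.0709, 0.0607, 0.0663, 0.0662]
n 168 228
handle ((334.16156005859375, 264.7077331542969), (30.01640510559082, 5.581562519073486), 7.125016689300537) centroid [ 0.3981 -0.2713  0.03  ] 319 349
  dir -96.25920906628795 ext -0.04064812729201091 0.04070378745896124 mid [ 0.39809255 -0.27139041]
blade ((301.5041198730469, 259.9549255371094), (28.6998291015625, 8.691431045532227), 5.19442892074585) centroid [ 0.408  -0.1839  0.01  ] 287 316
  dir -96.05139831785418 ext -0.037265607105260376 0.04112019293023473 mid [ 0.4077893  -0.18587021]
ferr [ 0.40358414 -0.2279501   0.022     ] toe [ 0.4112036  -0.14813714  0.006     ] end [ 0.39541853 -0.31265792  0.03      ]
spool? [0.6267301  0.08219186 0.032     ]
tin? [0.37941534 0.24212123 0.027     ]
loupe? [ 0.56017069 -0.26652024  0.017     ]
```

>>> apply_moves:
  moves:
    - [100,0.317,0.336,-0.19,0.76]
    - [100,0.317,0.336,-0.19,0.76]
    - [100,0.317,0.336,-0.19,0.76]
    - [100,0.317,0.336,-0.19,0.76]
    - [100,0.317,0.336,-0.19,0.76]
    - [100,0.317,0.336,-0.19,0.76]
    - [100,0.317,0.336,-0.19,0.76]
    - [100,0.317,0.336,-0.19,0.76]
    - [100,0.317,0.336,-0.19,0.76]
    - [100,0.317,0.336,-0.19,0.76]
    - [100,0,0,0,0]
    - [100,0,0,0,0]

```text
t: 1.6
position: [0.3967, -0.2813, 0.2909]
orientation: [-1.571, -0.0, -1.677]
force: [-0.4, -0.2, 1.0]
grip_width: 0.085
```

>>> apply_moves:
  moves:
    - [100,0,0,-0.32,0]
    - [100,0,0,-0.32,0]
    - [100,0,0,-0.32,0]
    - [100,0,0,-0.32,0]
    - [100,0,0,-0.32,0]
    - [100,0,0,-0.2,0]
    - [100,0,0,-0.1,0]
    - [100,0,0,0,0]
    - [100,0,0,0,0]

```text
t: 2.72
position: [0.3972, -0.2812, 0.1774]
orientation: [-1.57, -0.001, -1.676]
force: [-0.2, -1.2, -0.1]
grip_width: 0.0855
```

>>> apply_moves:
  moves:
    - [0,0,0,0,0]
    - [0,0,0,0,0]
    - [0,0,0,0,0]
    - [0,0,0,0,0]
    - [0,0,0,0,0]
    - [0,0,0,0,0]
    - [0,0,0,0,0]
    - [0,0,0,0,0]

```text
t: 3.72
position: [0.3971, -0.281, 0.1769]
orientation: [-1.57, -0.0, -1.676]
force: [0.5, 0.1, 3.6]
grip_width: 0.0149
```

>>> apply_moves:
  moves:
    - [0,0,0,0.1,0]
    - [0,0,0,0.2,0]
    - [0,0,0,0.3,0]
    - [0,0,0,0.3,0]
    - [0,0,0,0.1,0]
    - [0,0,0,0,0]
    - [0,0,0,0,0]
    - [0,0,0,0,0]

```text
t: 4.72
position: [0.3968, -0.2808, 0.236]
orientation: [-1.572, 0.001, -1.676]
force: [0.1, -0.1, -0.6]
grip_width: 0.0152
```

```bash
python3 - <<'E'
from h import *
s=env.sense();print(s["position"],s["force"],s["ft_torque"])
b=env.capture("top");a=env.capture("scene");cv2.imwrite("pics/top1.png",b);cv2.imwrite("pics/scene1.png",a)
r=lambda i:cv2.resize(i,None,fx=3.4,fy=3.4,interpolation=cv2.INTER_CUBIC)
C=np.zeros((600,782,3),np.uint8);C[:306]=r(b[195:285,165:395]);B=r(a[160:246,240:420]);C[306:306+B.shape[0],:B.shape[1]]=B;cv2.imwrite("pics/crop2.png",C)
E
```

```text
[ 0.39682462 -0.28084955  0.23599763] [ 0.08703402 -0.0542687  -0.60966272] [-0.02976855 -0.07592283  0.02150913]
```

View pics/crop2.png

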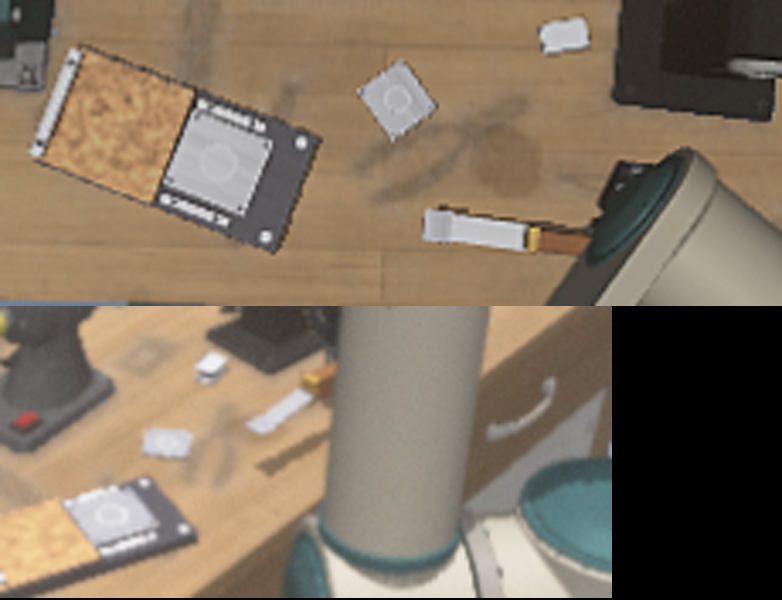

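The lifter is held level and clear, with its toe edge at crop (424,223) in the top view.

```bash
python3 - <<'E'
from h import *
b=cv2.imread("pics/top1.png");hsv=cv2.cvtColor(b,cv2.COLOR_BGR2HSV)
mk=(hsv[...,1]<60)&(hsv[...,2]>120);mk[:255]=0;mk[275:]=0;mk[:,:285]=0;mk[:,321:]=0
ys,xs=np.nonzero(mk);X=np.array([onz("top",x,y,.068)[:2] for x,y in zip(xs,ys)]);mu=X.mean(0);vt=np.linalg.svd(X-mu)[2];d=vt[0]*np.sign(vt[0,1]);a=(X-mu)@d
print('blade yaw',np.degrees(np.arctan2(d[1],d[0])),len(xs),'tip',mu+d*(a.max()+.0005),'len',np.ptp(a))
P=lambda u,v,z:onz("top",165+(u+.5)/3.4-.5,195+(v+.5)/3.4-.5,z)
print('tip pick',P(424,223,.066))
s=env.sense();p=s["position"][:2];y=s["orientation"][2]+np.pi;
for yy in(s["orientation"][2]+np.pi,): 
    u=np.array([np.cos(yy),np.sin(yy)]);n=np.array([-u[1],u[0]]);t=mu+d*a.max()-p;print('tip rel grasp along',t@u,'across',t@n,np.degrees(yy))
# fixture tray dark mask edges
E
```

```text
blade yaw 82.82780920845927 256 tip [ 0.41071499 -0.14596145] len 0.07873971263440507
tip pick [ 0.41057722 -0.14696825  0.066     ]
tip rel grasp along 0.1351477485571675 across 0.00039069374963232644 83.99396404199804
```

>>> apply_moves:
  moves:
    - [0,-0.019,0.411,0,-0.35]
    - [0,-0.019,0.411,0,-0.35]
    - [0,-0.019,0.411,0,-0.35]
    - [0,-0.019,0.411,0,-0.35]
    - [0,-0.019,0.411,0,-0.35]
    - [0,0,0,0,0]
    - [0,0,0,-0.2,0]
    - [0,0,0,-0.2,0]
    - [0,0,0,-0.1,0]
    - [0,0,0,0,0]
    - [0,0,0,0,0]

```text
t: 6.2
position: [0.3914, -0.1578, 0.2069]
orientation: [-1.57, -0.0, -1.92]
force: [0.9, 0.6, -0.5]
grip_width: 0.0152
```

```bash
python3 - <<'E'
from h import *
s=env.sense();print(s["position"],s["orientation"],s["force"],s["ft_torque"])
b=env.capture("top");cv2.imwrite("pics/top2.png",b)
cv2.imwrite("pics/crop3.png",cv2.resize(b[200:280,165:285],None,fx=6,fy=6,interpolation=cv2.INTER_CUBIC))
E
```

```text
[ 0.39140833 -0.15783188  0.20693002] [-1.57031166e+00 -8.05762176e-05 -1.92010470e+00] [ 0.91200566  0.59789535 -0.5137793 ] [-0.02722085 -0.08027999 -0.01369663]
```

View pics/crop3.png

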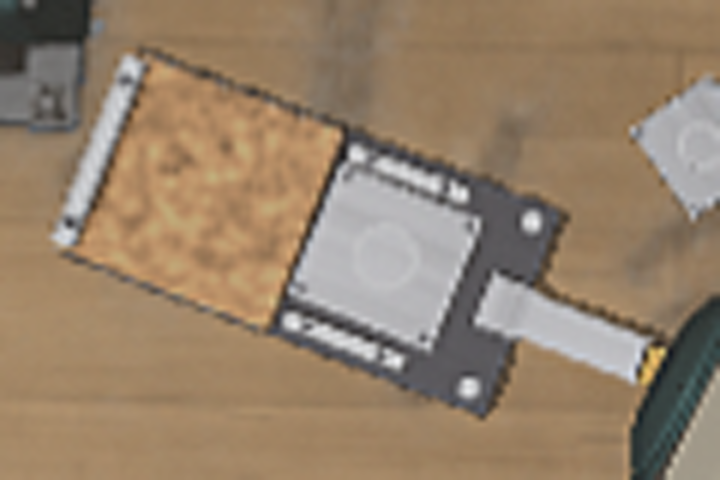

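Toe tip at crop (488,300) sits about 12 mm behind the plate's near edge (457,287) and is aligned with it. Now I feel for the tray floor.

>>> apply_moves:
  moves:
    - [0,0,0,-0.1,0]
    - [0,0,0,-0.09,0]
    - [0,0,0,-0.02,0]
    - [0,0,0,0,0]
    - [0,0,0,0,0]
    - [0,0,0,0,0]

```text
t: 7.0
position: [0.3913, -0.1577, 0.1943]
orientation: [-1.57, -0.0, -1.92]
force: [-0.3, 0.7, -0.6]
grip_width: 0.0152
```

>>> apply_moves:
  moves:
    - [0,0,0,-0.01,0]
    - [0,0,0,-0.01,0]
    - [0,0,0,0,0]
    - [0,0,0,0,0]

```text
t: 7.5
position: [0.3913, -0.1577, 0.1929]
orientation: [-1.571, -0.0, -1.92]
force: [0.0, -0.2, -1.1]
grip_width: 0.0148
```

>>> apply_moves:
  moves:
    - [0,0,0,-0.01,0]
    - [0,0,0,-0.01,0]
    - [0,0,0,0,0]
    - [0,0,0,0,0]

```text
t: 8.0
position: [0.3913, -0.1577, 0.1917]
orientation: [-1.571, -0.0, -1.92]
force: [0.1, 0.4, -0.8]
grip_width: 0.0149
```

>>> apply_moves:
  moves:
    - [0,0,0,-0.01,0]
    - [0,0,0,-0.01,0]
    - [0,0,0,0,0]
    - [0,0,0,0,0]

```text
t: 8.5
position: [0.3913, -0.1577, 0.1905]
orientation: [-1.571, -0.0, -1.92]
force: [-0.7, 1.0, 0.2]
grip_width: 0.0151
```

```bash
python3 -c "
from h import *
s=env.sense();print(s['position'],s['force'],s['ft_torque'])"
```

```text
[ 0.39128846 -0.15766526  0.19051916] [-0.73484413  0.97020276  0.15170438] [-0.07724145 -0.00343345 -0.00769208]
```

>>> apply_moves:
  moves:
    - [0,0,0,-0.01,0]
    - [0,0,0,0,0]
    - [0,0,0,0,0]

```text
t: 8.88
position: [0.3913, -0.1577, 0.1899]
orientation: [-1.571, 0.0, -1.92]
force: [0.3, -1.1, -0.7]
grip_width: 0.0151
```

>>> apply_moves:
  moves:
    - [0,0,0,-0.01,0]
    - [0,0,0,0,0]
    - [0,0,0,0,0]

```text
t: 9.25
position: [0.3913, -0.1577, 0.1894]
orientation: [-1.571, 0.0, -1.92]
force: [-0.5, -0.6, 0.2]
grip_width: 0.015
```

```bash
python3 -c "
from h import *
s=env.sense();print(s['position'],s['force'],s['ft_torque'])"
```

```text
[ 0.39132273 -0.15769958  0.18941581] [-0.51127364 -0.6372838   0.19698865] [0.0730618  0.00515049 0.00279342]
```

>>> apply_moves:
  moves:
    - [0,0,0,-0.01,0]
    - [0,0,0,0,0]
    - [0,0,0,0,0]

```text
t: 9.62
position: [0.3913, -0.1578, 0.1889]
orientation: [-1.57, -0.0, -1.92]
force: [-0.4, -0.9, 1.8]
grip_width: 0.0151
```

```bash
python3 -c "
from h import *
s=env.sense();print(s['position'],s['force'],s['ft_torque'])"
```

```text
[ 0.39134774 -0.15775741  0.18888861] [-0.41123323 -0.8947797   1.83946969] [0.11551391 0.01441188 0.00785614]
```

>>> apply_moves:
  moves:
    - [0,0,0,-0.01,0]
    - [0,0,0,0,0]
    - [0,0,0,0,0]

```text
t: 10.0
position: [0.3914, -0.1578, 0.1883]
orientation: [-1.57, -0.0, -1.92]
force: [-1.0, -2.6, 3.9]
grip_width: 0.0149
```

```bash
python3 -c "
from h import *
s=env.sense();print(s['position'],s['force'],s['ft_torque'])"
```

```text
[ 0.39136419 -0.157786    0.18834307] [-1.03573239 -2.57396714  3.88250898] [0.09295222 0.05815944 0.04915987]
```

>>> apply_moves:
  moves:
    - [0,0,0,0.02,0]
    - [0,0,0,0.015,0]
    - [0,0,0,0,0]
    - [0,0.02,0.055,0,0]
    - [0,0.02,0.055,0,0]
    - [0,0.02,0.055,0,0]
    - [0,0.02,0.055,0,0]
    - [0,0,0,0,0]
    - [0,0,0,0,0]

```text
t: 11.12
position: [0.3961, -0.1445, 0.1902]
orientation: [-1.571, -0.0, -1.92]
force: [0.3, 0.5, -0.6]
grip_width: 0.0149
```

```bash
cat > f.py <<'E'
from h import *
s=env.sense();u=np.array([.342,.940]);n=np.array([-.94,.342]);p=s['position'];O=np.array([.465,.0455])
print('t',s['t'],'tcp x,y,z fix mm',((p[:2]-O)@u*1e3).round(2),((p[:2]-O)@n*1e3).round(2),(p[2]*1e3).round(2),'F u,n,z',(s['force'][:2]@u).round(2),(s['force'][:2]@n).round(2),s['force'][2].round(2),'tq pitch(+=toe up)',(-(s['ft_torque'][:2]@n)).round(3))
E
python3 f.py
```

```text
t 11.125 tcp x,y,z fix mm -202.15 -0.19 190.24 F u,n,z 0.6 -0.13 -0.57 tq pitch(+=toe up) -0.01
```

>>> apply_moves:
  moves:
    - [0,0.007,0.019,0,0]
    - [0,0.007,0.019,0,0]
    - [0,0,0,0,0]
    - [0,0,0,0,0]

```text
t: 11.62
position: [0.3969, -0.1422, 0.1902]
orientation: [-1.571, -0.0, -1.92]
force: [0.5, 0.7, -1.7]
grip_width: 0.0149
```

```bash
python3 f.py
```

```text
t 11.625 tcp x,y,z fix mm -199.7 -0.2 190.23 F u,n,z 0.88 -0.26 -1.66 tq pitch(+=toe up) -0.029
```

>>> apply_moves:
  moves:
    - [0,0.007,0.019,0,0]
    - [0,0.007,0.019,0,0]
    - [0,0,0,0,0]
    - [0,0,0,0,0]

```text
t: 12.12
position: [0.3978, -0.1399, 0.1902]
orientation: [-1.571, -0.0, -1.92]
force: [0.4, -0.6, -1.8]
grip_width: 0.0151
```

```bash
python3 f.py
```

```text
t 12.125 tcp x,y,z fix mm -197.25 -0.21 190.24 F u,n,z -0.38 -0.62 -1.83 tq pitch(+=toe up) 0.039
```

>>> apply_moves:
  moves:
    - [0,0.007,0.019,0,0]
    - [0,0.007,0.019,0,0]
    - [0,0,0,0,0]
    - [0,0,0,0,0]

```text
t: 12.62
position: [0.3986, -0.1376, 0.1902]
orientation: [-1.571, 0.0, -1.92]
force: [-0.0, -0.6, -1.5]
grip_width: 0.0149
```

```bash
python3 f.py
```

```text
t 12.625 tcp x,y,z fix mm -194.8 -0.21 190.22 F u,n,z -0.59 -0.17 -1.48 tq pitch(+=toe up) -0.065
```

>>> apply_moves:
  moves:
    - [0,0.007,0.019,0,0]
    - [0,0,0,0,0]
    - [0,0,0,0,0]

```text
t: 13.0
position: [0.399, -0.1365, 0.1902]
orientation: [-1.571, 0.0, -1.92]
force: [0.1, -0.3, -0.5]
grip_width: 0.0146
```

```bash
python3 f.py
```

```text
t 13.0 tcp x,y,z fix mm -193.61 -0.21 190.2 F u,n,z -0.24 -0.21 -0.51 tq pitch(+=toe up) -0.014
```

>>> apply_moves:
  moves:
    - [0,0.007,0.019,0,0]
    - [0,0,0,0,0]
    - [0,0,0,0,0]

```text
t: 13.38
position: [0.3994, -0.1356, 0.1904]
orientation: [-1.57, -0.001, -1.92]
force: [-0.9, -4.9, -0.0]
grip_width: 0.0151
```

```bash
python3 f.py
```

```text
t 13.375 tcp x,y,z fix mm -192.68 -0.33 190.36 F u,n,z -4.97 -0.81 -0.03 tq pitch(+=toe up) -0.803
```

Contact with the step is felt at tcp x ≈ -193.3, which puts the tip at the land wall, x = -62. I back the tip off to mid-lip and lever along the plate's arc.

>>> apply_moves:
  moves:
    - [0,-0.025,-0.069,0,0]
    - [0,0,0,0,0]
    - [0,0,0,0,0]
    - [0,0,0,0.05,0]
    - [0,0,0,0.06,0]
    - [0,0,0,0.078,0]
    - [0,0.007,0.019,0.08,0]
    - [0,0.007,0.02,0.08,0]
    - [0,0.012,0.033,0.078,0]
    - [0,0.0125,0.0345,0.078,0]
    - [0,0,0,0,0]
    - [0,0,0,0,0]

```text
t: 14.88
position: [0.4002, -0.1331, 0.2204]
orientation: [-1.571, -0.0, -1.92]
force: [0.3, -0.2, -2.1]
grip_width: 0.0149
```

```bash
python3 f.py; python3 - <<'E'
from h import *
a=env.capture("scene");b=env.capture("top");cv2.imwrite("pics/scene3.png",a);cv2.imwrite("pics/top3.png",b)
r=lambda i:cv2.resize(i,(600,300),interpolation=cv2.INTER_CUBIC)
cv2.imwrite("pics/crop4.png",np.vstack([r(a[190:255,215:345]),r(b[205:270,165:295])]))
E
```

```text
t 14.875 tcp x,y,z fix mm -190.03 -0.19 220.38 F u,n,z -0.1 -0.34 -2.14 tq pitch(+=toe up) -0.166
```

View pics/crop4.png

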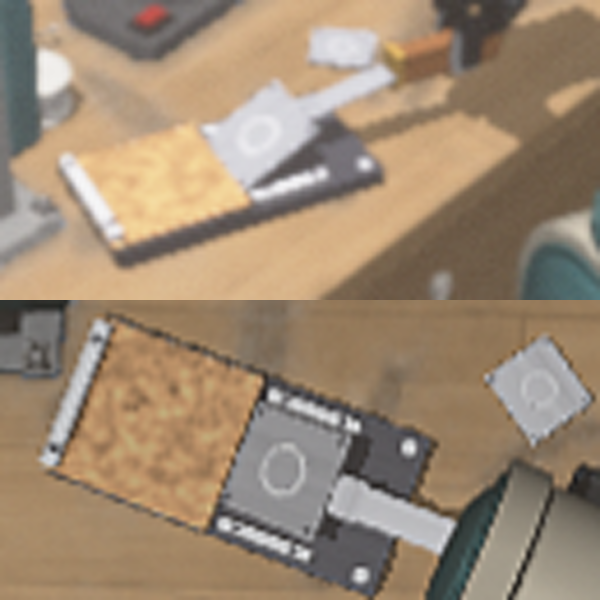

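The plate is tipped about 30°, with the toe under its lip at lower-crop (345,495). I continue along the arc to 60°.

>>> apply_moves:
  moves:
    - [0,0.0125,0.0345,0.059,0]
    - [0,0.0125,0.0345,0.059,0]
    - [0,0.0157,0.043,0.056,0]
    - [0,0.0157,0.043,0.056,0]
    - [0,0.0177,0.0486,0.0475,0]
    - [0,0.0177,0.0486,0.0475,0]
    - [0,0.02,0.055,0.04,0]
    - [0,0.02,0.055,0.04,0]
    - [0,0,0,0,0]
    - [0,0,0,0,0]
    - [0,0,0,0,0]

```text
t: 16.35
position: [0.4081, -0.1114, 0.2447]
orientation: [-1.571, -0.0, -1.92]
force: [-0.2, -0.3, -0.4]
grip_width: 0.0147
```

```bash
python3 f.py; python3 - <<'E'
from h import *
a=env.capture("scene");cv2.imwrite("pics/scene4.png",a)
r=lambda i:cv2.resize(i,(600,300),interpolation=cv2.INTER_CUBIC)
cv2.imwrite("pics/crop5.png",r(a[190:255,215:345]))
E
```

```text
t 16.35 tcp x,y,z fix mm -166.98 -0.21 244.68 F u,n,z -0.32 0.12 -0.37 tq pitch(+=toe up) -0.104
```

View pics/crop5.png

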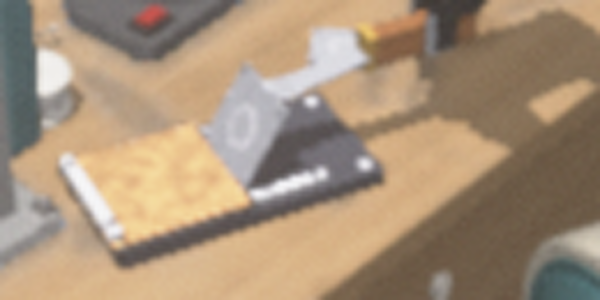

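The plate is at about 60° and still on the toe. I continue past upright.

>>> apply_moves:
  moves:
    - [0,0.0217,0.0595,0.032,0]
    - [0,0.0217,0.0595,0.032,0]
    - [0,0.023,0.0635,0.023,0]
    - [0,0.023,0.0635,0.023,0]
    - [0,0.0214,0.0588,0.005,0]
    - [0,0.0214,0.0588,0.005,0]
    - [0,0.0214,0.0588,0.005,0]
    - [0,0.021,0.058,0,0]
    - [0,0.021,0.058,0,0]
    - [0,0.021,0.058,0,0]
    - [0,0.021,0.058,0,0]
    - [0,0.021,0.058,0,0]

```text
t: 17.9
position: [0.4238, -0.0684, 0.2523]
orientation: [-1.571, -0.0, -1.92]
force: [-0.3, 0.8, -0.6]
grip_width: 0.0148
```

>>> apply_moves:
  moves:
    - [0,0,0,0,0]
    - [0,0,0,0,0]
    - [0,0,0,0,0]
    - [0,0,0,0,0]

```text
t: 18.4
position: [0.4237, -0.0687, 0.2523]
orientation: [-1.571, 0.0, -1.92]
force: [-0.1, 0.4, -0.9]
grip_width: 0.0148
```

```bash
python3 f.py; python3 - <<'E'
from h import *
a=env.capture("scene");b=env.capture("top");cv2.imwrite("pics/scene5.png",a);cv2.imwrite("pics/top5.png",b)
r=lambda i:cv2.resize(i,(600,300),interpolation=cv2.INTER_CUBIC)
cv2.imwrite("pics/crop6.png",np.vstack([r(a[190:255,215:345]),r(b[205:270,165:295])]))
E
```

```text
t 18.4 tcp x,y,z fix mm -121.47 -0.19 252.27 F u,n,z 0.34 0.25 -0.88 tq pitch(+=toe up) 0.027
```

View pics/crop6.png

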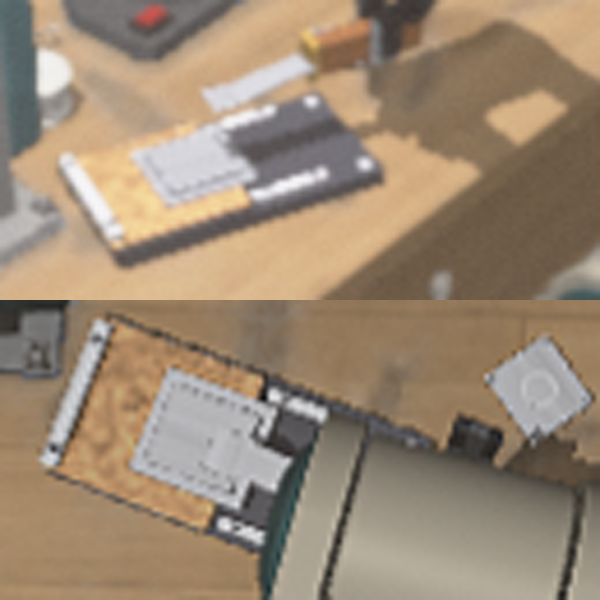

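The plate lies flipped on the cork, land up, slightly overhanging the step; its near edge is at lower-crop about (255,450). I retreat and lower the toe to land height, which is 3 to 7 mm over the cork.

>>> apply_moves:
  moves:
    - [0,-0.061,-0.167,0,0]
    - [0,-0.061,-0.167,0,0]
    - [0,-0.061,-0.167,0,0]
    - [0,0,0,-0.2,0]
    - [0,0,0,-0.2,0]
    - [0,0,0,-0.2,0]
    - [0,0,0,-0.14,0]
    - [0,0,0,-0.07,0]
    - [0,0,0,-0.033,0]
    - [0,0,0,0,0]
    - [0,0,0,0,0]

```text
t: 19.88
position: [0.4128, -0.0987, 0.202]
orientation: [-1.57, 0.0, -1.92]
force: [-0.2, -0.4, -0.9]
grip_width: 0.0152
```

```bash
python3 f.py
```

```text
t 19.875 tcp x,y,z fix mm -153.41 -0.28 202.02 F u,n,z -0.47 -0.01 -0.89 tq pitch(+=toe up) -0.028
```

>>> apply_moves:
  moves:
    - [0,0.021,0.058,0,0]
    - [0,0.021,0.058,0,0]
    - [0,0.021,0.058,0,0]
    - [0,0.021,0.058,0,0]
    - [0,0.021,0.058,0,0]
    - [0,0.021,0.058,0,0]
    - [0,0,0,0,0]
    - [0,0,0,0,0]

```text
t: 20.88
position: [0.4203, -0.0778, 0.2017]
orientation: [-1.571, 0.0, -1.92]
force: [-0.0, 0.0, -1.0]
grip_width: 0.0151
```

```bash
python3 f.py
```

```text
t 20.875 tcp x,y,z fix mm -131.19 -0.1 201.66 F u,n,z 0.02 0.03 -1.02 tq pitch(+=toe up) -0.031
```

>>> apply_moves:
  moves:
    - [0,0.0114,0.0313,0,0]
    - [0,0.0114,0.0313,0,0]
    - [0,0.0114,0.0313,0,0]
    - [0,0.0114,0.0313,0,0]
    - [0,0.0114,0.0313,0,0]
    - [0,0.0114,0.0313,0,0]
    - [0,0.0114,0.0313,0,0]
    - [0,0.0114,0.0313,0,0]
    - [0,0,0,0,0]
    - [0,0,0,0,0]

```text
t: 22.12
position: [0.4258, -0.0627, 0.2017]
orientation: [-1.571, 0.0, -1.92]
force: [-0.5, 0.3, -0.5]
grip_width: 0.0156
```

```bash
python3 f.py; python3 - <<'E'
from h import *
a=env.capture("scene");b=env.capture("top");cv2.imwrite("pics/scene6.png",a);cv2.imwrite("pics/top6.png",b)
r=lambda i:cv2.resize(i,(600,300),interpolation=cv2.INTER_CUBIC)
cv2.imwrite("pics/crop7.png",np.vstack([r(a[190:255,215:345]),r(b[205:270,165:295])]))
E
```

```text
t 22.125 tcp x,y,z fix mm -115.14 -0.12 201.7 F u,n,z 0.16 0.55 -0.55 tq pitch(+=toe up) -0.018
```

View pics/crop7.png

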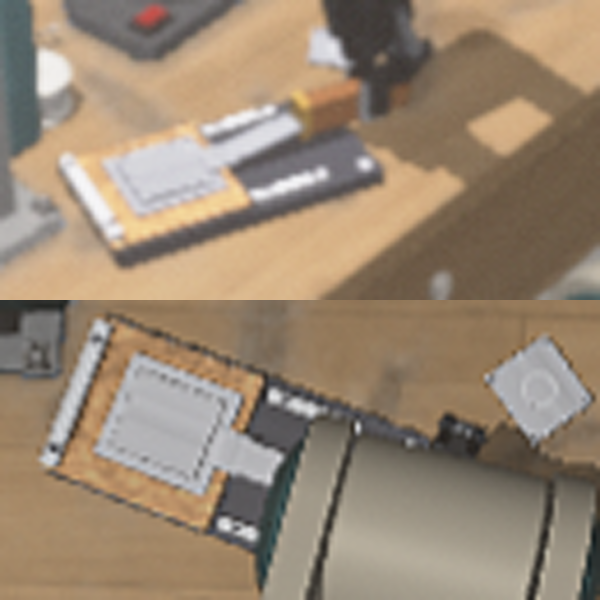

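The plate is sliding squarely, with about 17 mm to go to the stop.

>>> apply_moves:
  moves:
    - [0,0.0114,0.0313,0,0]
    - [0,0.0114,0.0313,0,0]
    - [0,0.0114,0.0313,0,0]
    - [0,0.0114,0.0313,0,0]
    - [0,0.0114,0.0313,0,0]
    - [0,0.0114,0.0313,0,0]
    - [0,0.0114,0.0313,0,0]
    - [0,0,0,0,0]
    - [0,0,0,0,0]

```text
t: 23.35
position: [0.4305, -0.0496, 0.2017]
orientation: [-1.571, 0.0, -1.92]
force: [0.4, 0.3, -0.4]
grip_width: 0.0149
```

```bash
python3 f.py
```

```text
t 23.35 tcp x,y,z fix mm -101.15 -0.11 201.67 F u,n,z 0.39 -0.26 -0.45 tq pitch(+=toe up) -0.009
```

>>> apply_moves:
  moves:
    - [0,0.007,0.019,0,0]
    - [0,0,0,0,0]
    - [0,0,0,0,0]

```text
t: 23.72
position: [0.4309, -0.0485, 0.2017]
orientation: [-1.571, 0.0, -1.92]
force: [0.0, -0.5, 0.1]
grip_width: 0.0153
```

```bash
python3 f.py
```

```text
t 23.725 tcp x,y,z fix mm -99.99 -0.12 201.68 F u,n,z -0.45 -0.19 0.12 tq pitch(+=toe up) -0.029
```

>>> apply_moves:
  moves:
    - [0,0.006,0.016,0,0]
    - [0,0,0,0,0]
    - [0,0,0,0,0]

```text
t: 24.1
position: [0.4313, -0.0475, 0.2017]
orientation: [-1.571, 0.0, -1.92]
force: [-0.2, 0.0, -1.2]
grip_width: 0.0151
```

```bash
python3 f.py
```

```text
t 24.1 tcp x,y,z fix mm -98.94 -0.14 201.68 F u,n,z -0.05 0.24 -1.18 tq pitch(+=toe up) -0.08
```

>>> apply_moves:
  moves:
    - [0,0.0045,0.0125,0,0]
    - [0,0,0,0,0]
    - [0,0,0,0,0]

```text
t: 24.48
position: [0.4316, -0.0468, 0.2017]
orientation: [-1.571, 0.0, -1.92]
force: [-0.1, -0.0, -0.5]
grip_width: 0.0149
```

```bash
python3 f.py
```

```text
t 24.475 tcp x,y,z fix mm -98.15 -0.13 201.66 F u,n,z -0.05 0.14 -0.53 tq pitch(+=toe up) -0.114
```

>>> apply_moves:
  moves:
    - [0,0.0045,0.0125,0,0]
    - [0,0,0,0,0]
    - [0,0,0,0,0]

```text
t: 24.85
position: [0.4318, -0.0463, 0.2017]
orientation: [-1.571, -0.001, -1.92]
force: [-1.4, -5.0, -0.5]
grip_width: 0.0151
```

```bash
python3 f.py
```

```text
t 24.85 tcp x,y,z fix mm -97.65 -0.21 201.72 F u,n,z -5.21 -0.42 -0.46 tq pitch(+=toe up) -0.835
```

Contact with the stop is felt at 5.2 N and tcp x = -97.7, against -98.3 expected. I retreat and carry the lifter back to its place.

>>> apply_moves:
  moves:
    - [0,-0.02,-0.055,0,0]
    - [0,-0.057,-0.157,0,0]
    - [0,-0.094,-0.259,0,0]
    - [0,0,0,0.4,0]
    - [0,0,0,0.4,0]
    - [0,-0.068,-0.574,0,0.292]
    - [0,-0.068,-0.574,0,0.292]
    - [0,-0.068,-0.574,0,0.292]
    - [0,-0.068,-0.574,0,0.292]
    - [0,-0.068,-0.574,0,0.292]
    - [0,-0.068,-0.574,0,0.292]
    - [0,0,0,0,0]

```text
t: 26.35
position: [0.3964, -0.2828, 0.2496]
orientation: [-1.571, 0.0, -1.678]
force: [-0.7, 0.0, -0.4]
grip_width: 0.015
```

```bash
python3 f.py; python3 - <<'E'
from h import *
s=env.sense();print(s['position'])
a=env.capture("scene");b=env.capture("top");cv2.imwrite("pics/scene7.png",a);cv2.imwrite("pics/top7.png",b)
A=cv2.resize(a[190:255,215:345],(600,300),interpolation=cv2.INTER_CUBIC)
cv2.imwrite("pics/crop8.png",np.vstack([A,cv2.resize(b[205:270,165:295],(600,300),interpolation=cv2.INTER_CUBIC)]))
E
```

```text
t 26.35 tcp x,y,z fix mm -332.03 -47.74 249.55 F u,n,z -0.18 0.64 -0.39 tq pitch(+=toe up) 0.006
[ 0.3963588  -0.28275446  0.24955418]
```

View pics/crop8.png

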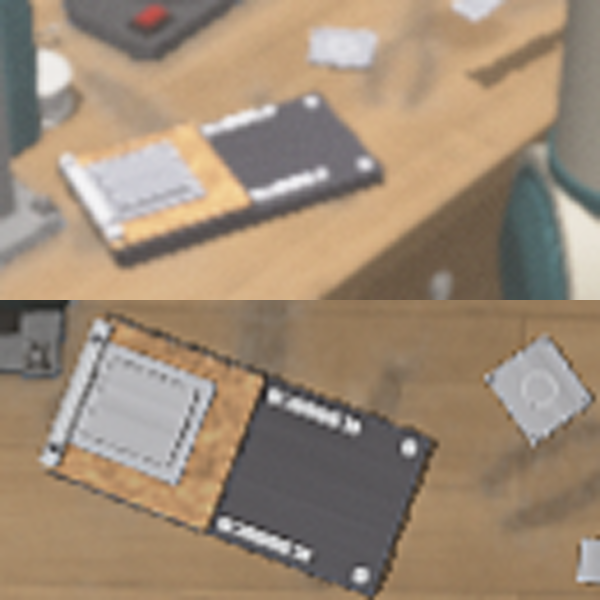

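The plate sits flush against the stop, square and central (lower crop, about (140,412)). Now I lay the lifter down.

>>> apply_moves:
  moves:
    - [0,0,0,-0.3,0]
    - [0,0,0,-0.3,0]
    - [0,0,0,-0.3,0]
    - [0,0,0,-0.2,0]
    - [0,0,0,-0.06,0]
    - [0,0,0,-0.02,0]
    - [0,0,0,-0.01,0]
    - [0,0,0,-0.01,0]
    - [0,0,0,0,0]
    - [0,0,0,0,0]

```text
t: 27.7
position: [0.3971, -0.281, 0.1778]
orientation: [-1.571, -0.0, -1.675]
force: [0.8, 0.7, -0.1]
grip_width: 0.0152
```

```bash
python3 f.py
```

```text
t 27.7 tcp x,y,z fix mm -330.1 -47.82 177.75 F u,n,z 0.92 -0.47 -0.05 tq pitch(+=toe up) -0.016
```

>>> apply_moves:
  moves:
    - [0,0,0,-0.008,0]
    - [0,0,0,-0.008,0]
    - [0,0,0,0,0]
    - [0,0,0,0,0]
    - [30,0,0,0,0]
    - [70,0,0,0,0]
    - [100,0,0,0,0]
    - [100,0,0,0,0]
    - [100,0,0,0,0]
    - [100,0,0,0,0]
    - [100,0,0,0,0]
    - [100,0,0,0,0]

```text
t: 29.2
position: [0.3971, -0.2809, 0.1767]
orientation: [-1.571, 0.0, -1.675]
force: [-0.3, -0.1, -0.6]
grip_width: 0.0854
```

>>> apply_moves:
  moves:
    - [100,0,0,0.1,0]
    - [100,0,0,0.4,0]
    - [100,0,0,0.8,0]
    - [100,-0.3,-0.5,0.8,0]
    - [100,-0.4,-0.8,0.4,0]
    - [100,-0.4,-0.8,0,0]
    - [100,-0.4,-0.8,0,0]
    - [100,0,0,0,0]
    - [100,0,0,0,0]

```text
t: 30.32
position: [0.3071, -0.4547, 0.3268]
orientation: [-1.571, 0.0, -1.676]
force: [-0.2, -0.5, 0.2]
grip_width: 0.0854
```

```bash
python3 - <<'E'
from h import *
s=env.sense();print(s['t'],s['position'])
a=env.capture("scene");b=env.capture("top");cv2.imwrite("pics/scene8.png",a);cv2.imwrite("pics/top8.png",b)
r=lambda i:cv2.resize(i,None,fx=3.4,fy=3.4,interpolation=cv2.INTER_CUBIC)
C=np.zeros((600,782,3),np.uint8);C[:306]=r(b[195:285,165:395]);B=r(a[160:246,240:420]);C[306:306+B.shape[0],:B.shape[1]]=B;cv2.imwrite("pics/crop9.png",C)
E
```

```text
30.325 [ 0.30714789 -0.4547089   0.32678833]
```

View pics/crop9.png

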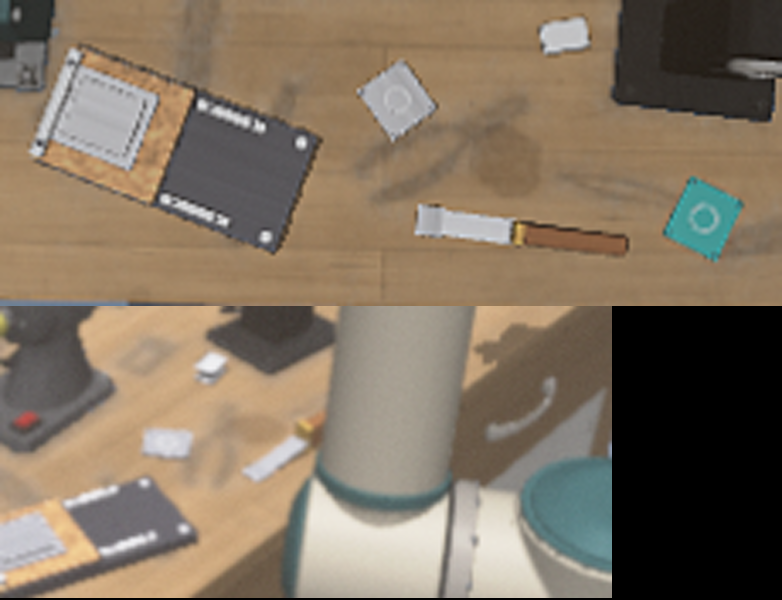

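The lifter lies where it was and upright: toe at crop (418,220), handle end at (628,243). The plate is flush against the stop, and the bystanders in view haven't moved.

```bash
python3 -c "
from rig import env
env.close_job()"
```

```text
the job is handed in; nothing more can be done
```

The job is done and handed in at about 30 s of the 72 s allowed; handing in gave no verdict.

**What I did:**
- I took the lifter by its handle and felt the tray floor. The toe turned out to sit about 1.4 mm above the handle's underside.
- I slid the toe under the lip until the plate met the step (about 5 N), then levered the plate over along its arc. It was at roughly 30° and then 60° in the pictures before it fell, land up, on the cork.
- I pushed the plate by its land to the end stop and laid the lifter back in its place.

**Last checks:**
- **Plate:** the final pictures show it turned over, square, about midway across and flush with the stop. Contact with the stop came within about 0.6 mm of where I expected it, at 5.2 N.
- **Forces:** the largest readings I saw were 5.2 N on the plate and about 5 N on the tray. I only read force at the end of each move, so brief peaks in between were not seen.
- **Lifter:** it lies on its underside on the bench where it began, clear of the fixture.
- **Bystanders:** the loupe looks unmoved in the last crop. The tin and spool were outside it, so I didn't re-check them, but the arm never worked near them.

No check failed. Camera and felt positions disagreed by about 2–3 mm along the fixture, and I went by the felt contacts.

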